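# Set the exposure time and press start

## Task

Set the exposure time on the board-exposure unit: with a fingertip against the side of the dial's raised pointer bar, push the dial round until the white index line on the bar's nose lines up with the line on the small dark steel marker clip, and only then press the flat start button fully down and let it come up again. Do not take the bar between the fingers, do not press the mushroom-shaped stop button, leave the marker clip where it is set, and do not shift the unit or disturb the things standing about.

Things in the scene. Friction and masses are not known exactly. Their poses are not given: they have to be found in the camera images.
- deck (a point): Middle of the control deck's top, 95 mm above the bench; same axes as the unit. In this frame, in mm: dial axis at (50, 0), start button (-85, -37.5), stop button (-85, 40.5). The deck is the left 156 mm of the unit's top; right of it is a shut lid, fixed, its top 20 mm above the deck and its edge 86 mm from the dial's axis.
- unit: Board-exposure unit: grey case standing loose on rubber feet, 280 mm deep (x) x 400 wide (y), about 4.5 kg, so it does not slide under a light push. Origin under its centre; x to its rear (away from the robot at yaw 0), y to its left, z up. Control deck at the left, lidded bed at the right.
- dial (a joint): Angle of the exposure-time dial about its upright axis, rad: 0 at the scale's first line, growing CLOCKWISE seen from above, stops at 0 and 4.712. At 0 the nose points 135 degrees anticlockwise (from above) from the unit's +x. Starts within 0.6 of 0. Turns smoothly with friction (0.06 N m, about 2 N at the bar) and stays where it is left; no spring or detents.
- dial_axis (a point): On the dial's axis at the pointer bar's top, 38.5 mm above the deck; turns with it: x along the bar to its nose, z up. Grey skirt disc 92 mm across, top 12.5 mm above the deck, with an upright-sided black bar on it 12 mm thick, 12.5 to 38.5 mm above the deck, from 40 mm behind the axis (round tail) to 44 mm ahead (pointed nose). White 3 mm index line along the nose half only.
- dial_nose (a point): Tip of the dial's pointed nose at the bar's top, 44 mm from the axis. Round the dial lies the fixed white scale plate, a disc 132 mm across, top 4 mm above the deck, with 31 dark lines over 270 degrees, each fifth one longer.
- marker (a joint): Angle of the marker clip round the dial's axis, same zero, sense and range as joint dial: they line up when both angles are equal. Somewhere between 1.3 and 3.7. Stiff (0.25 N m); to be left where it is.
- marker_line (a point): Inner end of the white line on the marker clip, 56 mm from the dial's axis, 7 mm above the deck; x points radially outward from the dial's axis, z up. The clip is dark steel, 12 mm wide, and sits on the rim of the scale plate from 56 to 72.5 mm from the axis; its top is 8 mm above the deck at most.
- start (a joint): Travel of the start button, m: 0 up, 0.005 fully down; spring, about 2 N to begin, 5 N fully down.
- start_top (a point): Centre of the top of the start button: a flat-topped grey round cap 28 mm across, 11.5 mm above the deck when up, on the front part of the deck nearer the lid. Pressed straight down (-z).
- stop (a joint): Travel of the stop button, m: 0 up, 0.005 fully down. Not to be pressed.
- stop_top (a point): Top of the stop button: a grey mushroom head 40 mm across, 23.5 mm above the deck, 77 mm to the left of the start button on the front part of the deck. A pilot lamp 7 mm high stands between the two.
- board: Copper-clad board 100 x 80 x 3 mm lying loose on the lid; origin under its centre. To be left alone.
- loupe: Black round eye loupe, 37 mm across, 36 mm tall, standing on the lid; origin under its centre. To be left alone.
- jar: Amber jar with black cap, 52 mm across, 75 mm tall, on the bench just left of the control deck; origin under its centre. To be left alone.
- reel: Solder reel 52 mm across, 46 mm tall, upright on the bench to the left; origin under its centre. To be left alone.
- meter: Hand multimeter 170 x 82 mm, 47 mm tall at its knob, lying on the bench to the left; origin under its centre. To be left alone.
- hub: Aluminium port hub 55 x 160 (its y) x 18 mm on the bench to the right; origin under its centre. To be left alone.

How it is judged (in metres and radians):
On the way, in this order (a step that is already met when the one before it is completed fails the run):
1. the dial's index stands still, lined up with the marker's line (angle between the x axis of dial_axis and the x axis of marker_line, either way round below 0.08 rad and x of dial_nose in the frame of marker_line above -0.03 m and velocity of joint dial between -0.05 and 0.05 rad/s), for 0.3 s.
2. the start button is pressed fully down (value of joint start above 0.004 m), for 0.05 s.
At the end, for the whole second after the job is handed in: The dial's index line points at the marker clip's line within 0.08 rad (4.6 degrees) and is still; start has been pressed to at least 4 of its 5 mm after the dial was set and is up again; stop is not pressed; marker and unit are within 10 mm and the bystanders within 20 mm of where they started (all of step 1 and value of joint start below 0.001 m and value of joint stop below 0.002 m and distance of each of marker_line, deck from where it was at the start of the episode below 0.01 m and distance of each of board, loupe, jar, reel, meter, hub from where it was at the start of the episode below 0.02 m); the robot touches nothing.
It fails at once if start is pressed while the dial is not lined up (value of joint start above 0.0025 m and not (angle between the x axis of dial_axis and the x axis of marker_line, either way round below 0.08 rad and x of dial_nose in the frame of marker_line above -0.03 m)).
It fails at once if the stop button is pressed (value of joint stop above 0.002 m).
It fails at once if the pointer bar is taken between the fingers (y of the grasp point in the frame of dial_axis between -0.005 and 0.005 m and x of the grasp point in the frame of dial_axis between -0.045 and 0.05 m and z of the grasp point in the frame of dial_axis below 0.012 m).
It fails at once if the marker clip is moved, or the unit is shifted or lifted, by more than 10 mm (distance of any of marker_line, deck from where it was at the start of the episode above 0.01 m).
It fails at once if a bystander is moved or lifted by more than 20 mm (distance of any of board, loupe, jar, reel, meter, hub from where it was at the start of the episode above 0.02 m).
It also fails if it takes over 51 s, if anything falls off the work surface, if the arm or the gripper's body presses on something with over 40 N, if the wrist force passes 120 N, or if a joint passes its speed limit or range.

## Robot

A 6-joint arm with a two-finger parallel gripper is mounted at the origin on the work surface. World frame = base frame: x ahead of the robot, y to its left, z up, the work surface at z = 0. Lengths are in mm, angles in rad, forces in N, time in s.
With the tool pointing down it reaches from about 325 to 875 mm from the base axis. Payload 4.4 kg.
Tool frame: the origin (TCP) lies on the centre line of the jaws, within the pads' length; the fingertips stand ahead of it and the grasp point (between the pads) lies 6 mm ahead of it (ctrl.tcp_to_tips is the z of the fingertips in the tool frame, in mm); z points along the fingers, y is the direction in which the jaws open and shut (so a half turn about z gives the same grasp; the last joint's range is limited). The gripper opens to 85 mm and grips with 20 to 120 N. Pads are 22 mm wide; open, the fingers measure 114 mm over their backs; the gripper's body (76 mm by 85 mm) begins 54 mm behind the grasp point. The pads swing forward as they close: fully open they stand 13 mm farther back than shut.
Start: joints at [1.052, 0.207, 1.542, -0, 1.393, -0.15], TCP at [206.759, 536.543, 256.282] pointing down, gripper open.
Joint ranges: [-2.73, 2.73], [-0.86, 2.22], [0.23, 2.46], [-1.11, 4.25], [0.08, 2.63], [-2.82, 2.82]. Speed limits (rad/s): [2.79, 2.79, 3.14, 3.14, 3.14, 3.14].

## Interface

Orientations are given as a 3x3 rotation matrix whose columns are the frame's x, y, z axes.
In Python, from plant import ctrl, sensors, optics gives the robot as it stands. Calls block until the motion is done:
- ctrl.move_ptp(position, orientation): joint-space move of the TCP to a pose.
- ctrl.move_l(position, rot=None, vel=150, threshold=None): straight line of the TCP; rot=None keeps the orientation; vel is the mean speed in mm/s. With threshold (N) it stops when the force on the tool has changed by that much, and returns True; else False.
- ctrl.set_joints(angles): joint-space move.
- ctrl.gripper_to(opening, force=None): finger opening in mm; force is the grip in N (None keeps the last); returns when the fingers have stopped.
- ctrl.hold(seconds).
- ctrl.solve_ik(position, orientation): joint angles nearest the present ones, or None.
- sensors.read_state(): the state.
- optics.grab_frame(name): name is "side" or "top" or "wrist"; returns (picture, depth): 420x560x3 uint8, red, green, blue; 420x560 float32, mm along the optical axis (not along the pixel's ray), 0 where there is no reading.
- optics.camera_params(name): a dict with "mtx" (3x3 intrinsics, pixels), "R" (3x3) and "t" (3): a world point X has camera coordinates R X + t; the wrist camera has in their place "T_tool_cam" (4x4, takes a point from camera to tool coordinates, whose origin is the TCP and whose axes are the flange's). Camera axes: x right, y down, z forward; pixel columns grow to the right and rows downward; lengths in mm; the calibration is good to about 2 mm. A picture is of the moment at which its call begins: read the wrist's pose just before it. camera_params takes no time and is no camera call.
A pose or a line that the arm cannot do raises ctrl.MotionError and nothing moves.
- ctrl.finish_job(): hands the job in, once; it reports no verdict.
The state is a dict: "t": time; "q": joint angles; "qvel": joint speeds; "tau": joint torques, N m; "eef_pos": TCP position; "eef_rot": TCP orientation; "force": force on the tool from outside, world axes, zero at the start; "wrist_torque": the same for the moment, N m; "grip_width": finger opening in mm.
Only numpy, scipy, OpenCV 4.12 (cv2) and the standard library are available. Lean on these libraries where they do the work, as an engineer would, in place of code of your own. Each camera call takes 0.05 s, during which the arm holds its last target.

## Working session

There is one attempt and no reset: what is moved stays moved. The work goes in short steps, each a Python script; the robot and the scene stay as the last script left them, time stands still between calls to the robot, and variables do not carry over. Pictures are saved under pics/ and viewed, and the job is handed in when it is done.

```bash
ls; mkdir -p pics; python3 - <<'E'
from plant import ctrl, sensors, optics
import cv2
s=sensors.read_state();print(s['t'],s['eef_pos'],s['eef_rot'],s['grip_width'],ctrl.tcp_to_tips)
for n in ["top","side","wrist"]:
    p,d=optics.grab_frame(n);cv2.imwrite(f"pics/{n}0.png",p[:,:,::-1])
    import numpy as np
    np.savez(f"{n}0.npz",p=p,d=d); print(n,optics.camera_params(n))
E
```

```text
pics
0.0 [206.39903784 535.89007635 255.0956261 ] [[-9.33118451e-01  3.59567305e-01 -1.14454535e-03]
 [ 3.59568988e-01  9.33116160e-01 -2.09161750e-03]
 [ 3.15916500e-04 -2.36326989e-03 -9.99997158e-01]] 85.16937425566395 25.0
top {'mtx': array([[495.3590364 ,   0.        , 285.20229504],
       [  0.        , 495.3590364 , 215.2329825 ],
       [  0.        ,   0.        ,   1.        ]]), 'R': array([[ 0.02452623, -0.99964472, -0.01043532],
       [-0.99908614, -0.02414434, -0.03526944],
       [ 0.03500495,  0.01129081, -0.99932336]]), 't': array([9.27372280e-01, 5.28725807e+02, 1.35333522e+03])}
side {'mtx': array([[510.7830697 ,   0.        , 271.76255511],
       [  0.        , 510.7830697 , 209.68129648],
       [  0.        ,   0.        ,   1.        ]]), 'R': array([[ 0.96537045, -0.26040049, -0.0158581 ],
       [-0.1815126 , -0.62676567, -0.75777171],
       [ 0.18738481,  0.73440886, -0.65232703]]), 't': array([-508.2641229 ,  198.62495135, 1393.49469596])}
wrist {'mtx': array([[324.33208861,   0.        , 276.61578593],
       [  0.        , 324.33208861, 206.56028794],
       [  0.        ,   0.        ,   1.        ]]), 'T_tool_cam': array([[ 2.90235843e-04, -9.51080900e-01, -3.08941803e-01,
         7.94494950e+01],
       [ 9.99999763e-01,  8.32512889e-05,  6.83161236e-04,
        -1.76206545e-01],
       [-6.24021800e-04, -3.08941928e-01,  9.51080699e-01,
        -1.17306118e+02],
       [ 0.00000000e+00,  0.00000000e+00,  0.00000000e+00,
         1.00000000e+00]])}
```

View pics/top0.png

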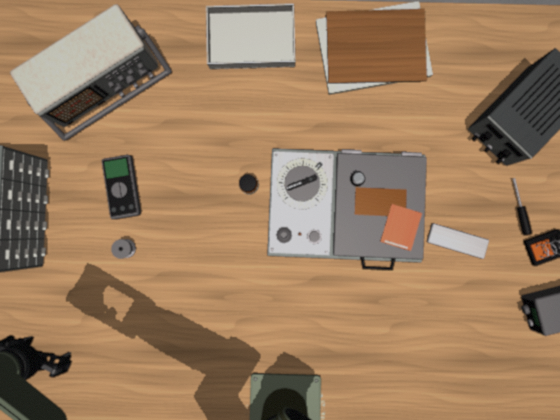

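View pics/side0.png

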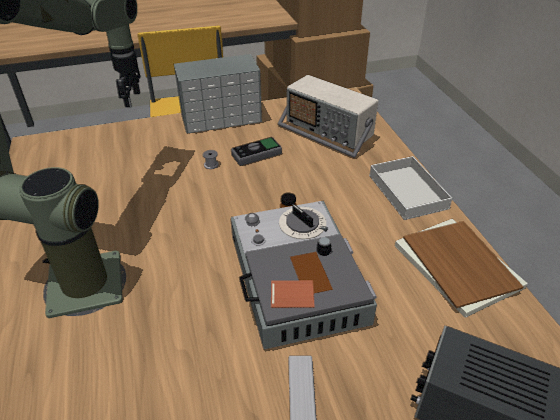

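View pics/wrist0.png

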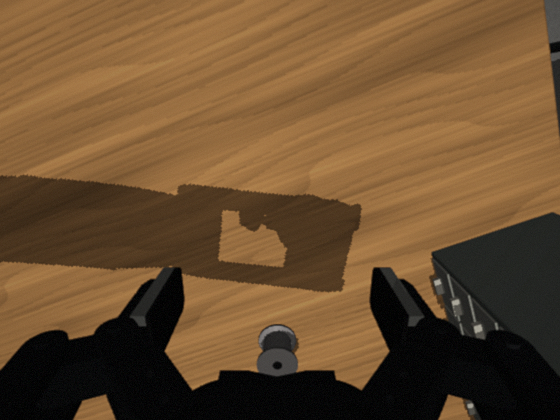

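The top view shows the deck at about px (270-335, 150-257), with the dial near (302,184), the stop near (285,234) and the start near (314,237). I'll zoom in on that area.

```bash
cat > h.py <<'E'
import numpy as np, cv2
from plant import ctrl, sensors, optics
def ray_plane(cp,uv,z,pose=None):
    K=cp['mtx']; d=np.linalg.inv(K)@np.array([uv[0],uv[1],1.])
    if 'R' in cp: R=cp['R'];c=-R.T@cp['t'];dw=R.T@d
    else:
        T=cp['T_tool_cam'];p,Rt=pose; c=Rt@T[:3,3]+p; dw=Rt@(T[:3,:3]@d)
    return c+dw*(z-c[2])/dw[2]
def proj(cp,X,pose=None):
    K=cp['mtx'];X=np.asarray(X,float)
    if 'R' in cp: x=cp['R']@X+cp['t']
    else:
        T=cp['T_tool_cam'];p,Rt=pose; x=T[:3,:3].T@(Rt.T@(X-p)-T[:3,3])
    x=K@x; return x[:2]/x[2]
E
python3 - <<'E'
from h import *
p=np.load('top0.npz')['p'];c=p[140:265,260:345,::-1]
cv2.imwrite('pics/topz.png',cv2.resize(c,None,fx=4.7,fy=4.7,interpolation=cv2.INTER_CUBIC))
cp=optics.camera_params('top')
for uv,z in [((302,184),100),((285,234),118),((314,237),106),((334,150),95),((335,262),115)]:print(uv,ray_plane(cp,uv,z))
E
```

```text
(302, 184) [606.78798943 -28.45652172 100.        ]
(285, 234) [477.26984057  11.91726307 118.        ]
(314, 237) [471.40907306 -62.07553998 106.        ]
(334, 150) [ 697.41918241 -109.24580399   95.        ]
(335, 262) [ 409.69744099 -116.07138724  115.        ]
```

View pics/topz.png

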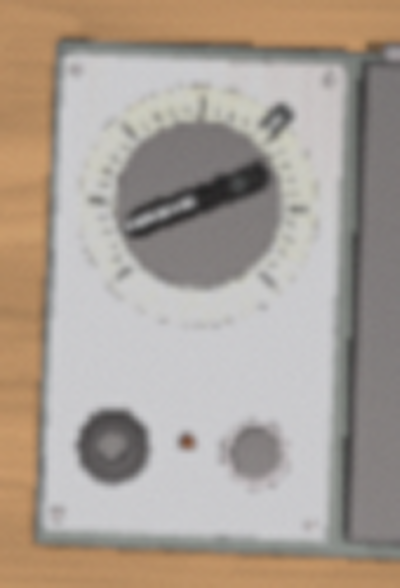

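The nose points left and the marker is at upper right, so the dial needs a clockwise turn of about 2.5 rad. Next I'll take a closer look with the wrist camera.

```bash
python3 - <<'E'
from h import *
R=np.array([[-1,0,0],[0,1,0],[0,0,-1.]])
ctrl.move_ptp([665,-30,250],R); ctrl.gripper_to(0)
s=sensors.read_state();p,d=optics.grab_frame('wrist')
np.savez('w1.npz',p=p,d=d,pos=s['eef_pos'],rot=s['eef_rot']);print(s['t'],s['q'],s['eef_pos'],s['grip_width'])
cv2.imwrite('pics/w1.png',p[:,:,::-1])
E
```

```text
3.4917 [-1.75011868e-01  4.01251141e-01  1.30469778e+00 -2.57896638e-05
  1.43564247e+00 -1.74575344e+00] [664.99961279 -30.05617588 250.00199776] 0.081543589836166
```

View pics/w1.png

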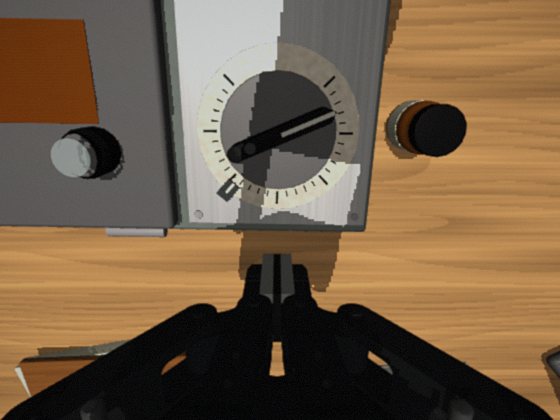

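The wrist view shows the dial disc centred near px (278,128), the nose at (336,112) and the marker clip at (229,188). Fingers are at the bottom and clear of the dial.

```bash
python3 - <<'E'
from h import *
f=np.load('w1.npz');p=f['p'];c=p[35:215,190:370,::-1]
cv2.imwrite('pics/w1z.png',cv2.resize(c,None,fx=3.3,fy=3.3,interpolation=cv2.INTER_CUBIC))
hsv=cv2.cvtColor(p,cv2.COLOR_RGB2HSV)
# cream plate: warm tint
q=p.astype(int);m=((q[:,:,0]-q[:,:,2]>8)&(q[:,:,0]-q[:,:,2]<70)&(q[:,:,0]>60)).astype(np.uint8)*255
m[:, :185]=0;m[:,372:]=0;m[220:]=0
cv2.imwrite('pics/m1.png',cv2.resize(m[35:215,190:370],None,fx=3.3,fy=3.3))
cp=optics.camera_params('wrist');pose=(f['pos'],f['rot'])
cs,_=cv2.findContours(m,cv2.RETR_EXTERNAL,cv2.CHAIN_APPROX_NONE)
k=max(cs,key=cv2.contourArea);h=cv2.convexHull(k)
P=np.array([ray_plane(cp,u[0],99,pose)[:2] for u in k])
A=np.c_[2*P,np.ones(len(P))];s=np.linalg.lstsq(A,(P**2).sum(1),rcond=None)[0]
r=np.hypot(*(P-s[:2]).T);print('plate centre',s[:2],'r',np.sqrt(s[2]+s[:2]@s[:2]),np.median(r),len(k))
for it in range(5):
    g=abs(np.hypot(*(P-s[:2]).T)-66)<4
    A=np.c_[2*P[g],np.ones(g.sum())];s=np.linalg.lstsq(A,(P[g]**2).sum(1),rcond=None)[0]
print('refit',s[:2],np.sqrt(s[2]+s[:2]@s[:2]),g.sum(), proj(cp,[s[0],s[1],99],pose))
E
```

```text
plate centre [612.15059177 -30.22049728] r 55.99802908041726 57.705206910358264 977
refit [609.66457416 -29.14881047] 65.71750530401253 458 [277.64077315 132.50381699]
```

View pics/w1z.png

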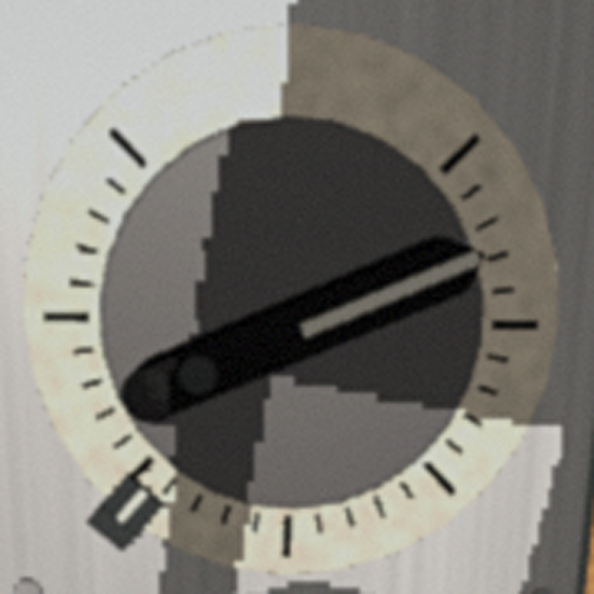

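View pics/m1.png

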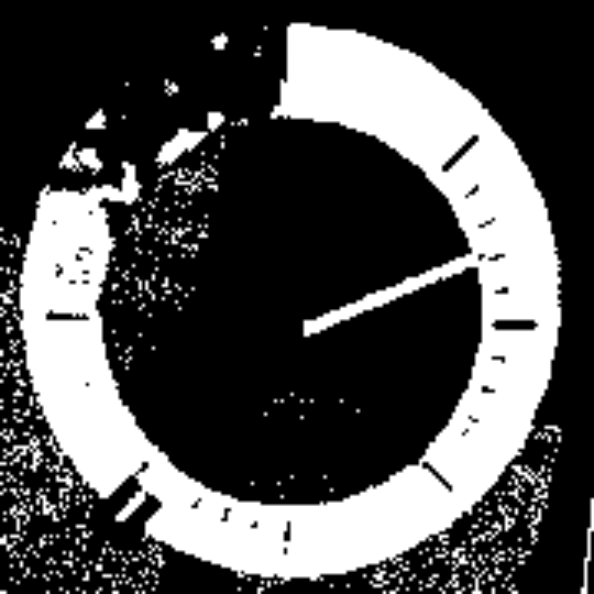

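```bash
python3 - <<'E'
from h import *
f=np.load('w1.npz');cp=optics.camera_params('wrist');pose=(f['pos'],f['rot'])
W=lambda a,z: ray_plane(cp,(190+a[0]/3.3-.35,35+a[1]/3.3-.35),z,pose)[:2]
C=np.array([609.66,-29.15])
def ang(v): return np.degrees(np.arctan2(v[1],v[0]))
t={k:W(v,99) for k,v in {0:(461,153),45:(515,325),90:(440,478),135:(288,535),225:(67,316),270:(127,147)}.items()}
for k,v in t.items(): print(k,v,'r',np.hypot(*(v-C)),'yaw',(ang(v-C)-(135-k)+180)%360-180)
print('tick-pair yaw',ang(t[45]-t[225])-90)
m=W((131,507),102);print('marker',m,np.hypot(*(m-C)),ang(m-C))
a,b=W((307,328),133.5),W((475,259),133.5);print('index',a,b,ang(b-a),ang(b-C),np.hypot(*(b-C)), np.hypot(*(a-C)))
E
```

```text
0 [570.71073348  10.75894159] r 55.765302668457494 yaw -0.6972339121347773
45 [610.15537824  26.01342628] r 55.16565052860462 yaw -0.5145133531274553
90 [648.62046783   9.30361792] r 54.741198241271725 yaw -0.3751248334584716
135 [663.85615622 -29.70150081] r 54.19896218244557 yaw -0.5830224964211368
225 [608.01612393 -83.84821755] r 54.72291413449822 yaw -1.7214239057392433
270 [569.42245371 -67.38317112] r 55.50527456931245 yaw -1.4631862067844281
tick-pair yaw -1.1155372436639936
marker [655.51928133 -69.8931858 ] 61.34395547256996 -41.61914491289388
index [607.62156016 -25.71720747] [593.40724409   9.48806972] 111.98665251100142 112.8136175883936 41.91721014537757 3.992405480496545
```

The measurements agree with the given sizes:

| Quantity | Measured | Expected |
|---|---|---|
| Plate radius | 65.7 mm | 66 mm |
| Tick mid radius | about 55 mm | – |
| Nose radius | 42 mm | 44 mm |
| Unit yaw | about -1° | – |
| Nose bearing | about 112° | – |
| Marker bearing | -41.6° | – |

Now I'll push, deliberately stopping short of the marker.

```bash
cat >> h.py <<'E'
C=np.array([609.7,-29.1])
R0=np.array([[-1,0,0],[0,1,0],[0,0,-1.]])
def u(d): return np.array([np.cos(np.radians(d)),np.sin(np.radians(d))])
def tp(th,h,r=26): return C+r*u(th)+h*u(th+90)
def P(xy,z=138): return [float(xy[0]),float(xy[1]),z]
E
python3 - <<'E'
from h import *
a=tp(112,32)
ctrl.move_l(P(a,200),vel=250); print('down',ctrl.move_l(P(a,138),vel=100,threshold=15))
f0=sensors.read_state()['force']
for th in [112]+list(range(100,-21,-12))+[-20]:
    hit=ctrl.move_l(P(tp(th,19)),vel=50,threshold=20)
    s=sensors.read_state();print(th,hit,np.round(s['force']-f0,1),round(s['t'],2))
    if hit: break
n=tp(th,34); ctrl.move_l(P(n),vel=80); ctrl.move_l(P(n,200),vel=200)
ctrl.move_l([665,-30,250],vel=250)
s=sensors.read_state();p,d=optics.grab_frame('wrist')
np.savez('w2.npz',p=p,d=d,pos=s['eef_pos'],rot=s['eef_rot']);print(s['t'],s['eef_pos'])
c=p[35:215,190:370,::-1]
cv2.imwrite('pics/w2z.png',cv2.resize(c,None,fx=3.3,fy=3.3,interpolation=cv2.INTER_CUBIC))
E
```

```text
down False
112 False [ 0.6 -0.6  0.4] 5.3
100 False [-1.1 -0.4 -0.2] 5.58
88 False [-1.1 -0.5 -0.4] 5.87
76 False [-2.4 -0.6 -0.8] 6.15
64 False [-0.6 -0.7 -0.9] 6.43
52 False [-2.2 -0.2 -0.6] 6.72
40 False [-1.1  0.7 -0.9] 7.0
28 False [-1.2 -0.3 -1.4] 7.28
16 False [-0.5  1.2 -0.9] 7.57
4 False [-0.4  0.1 -0.2] 7.85
-8 False [-0.7  0.7 -0.1] 8.13
-20 False [ 0.9  1.7 -1. ] 8.42
-20 False [-0.6 -0.5  0.2] 8.67
9.8417 [665.05983115 -30.47154259 249.54579104]
```

View pics/w2z.png

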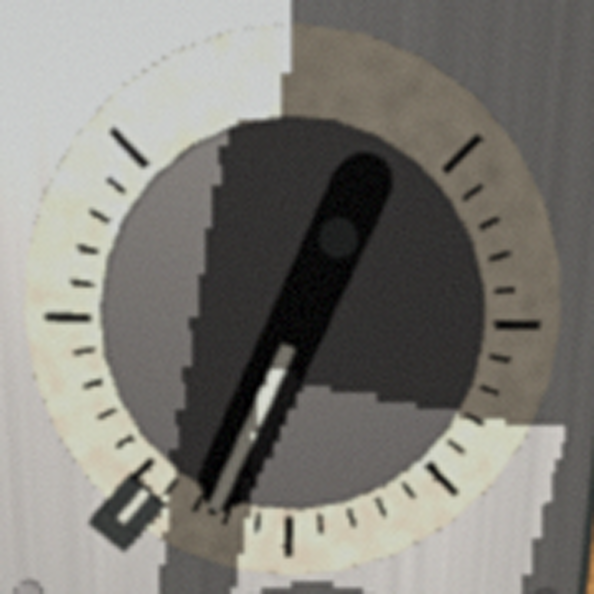

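The bar has turned clockwise. Its index line now runs from zoom px (287,345) to (218,508), just short of the clip at (131,507). I'll measure the gap and push the remainder.

```bash
cat > w.py <<'E'
from h import *
cp=optics.camera_params('wrist')
def bearing(fn,z1,z2):
    f=np.load(fn);pose=(f['pos'],f['rot'])
    W=lambda a,z: ray_plane(cp,(190+a[0]/3.3-.35,35+a[1]/3.3-.35),z,pose)[:2]
    a,b=W(z1,133.5),W(z2,133.5)
    g=lambda v:np.degrees(np.arctan2(v[1],v[0]))
    m=W((131,507),102)
    print('line',a,b,'bearing',g(b-a),'from C',g(b-C),np.hypot(*(b-C)),'marker',g(m-C))
    return g(b-a),g(b-C)
def look(fn):
    ctrl.move_l([665,-30,250],vel=250)
    s=sensors.read_state();p,d=optics.grab_frame('wrist')
    np.savez(fn+'.npz',p=p,d=d,pos=s['eef_pos'],rot=s['eef_rot']);print(s['t'],s['eef_pos'])
    c=p[35:215,190:370,::-1]
    cv2.imwrite(f'pics/{fn}z.png',cv2.resize(c,None,fx=3.3,fy=3.3,interpolation=cv2.INTER_CUBIC))
E
python3 - <<'E'
from w import *
bearing('w2.npz',(287,345),(218,508))
E
```

```text
line [611.18230394 -30.33716749] [647.32607789 -45.89693515] bearing -23.2917080281972 from C -24.05681483912495 41.20508181977579 marker -41.97440737199677
```

```bash
python3 - <<'E'
from w import *
n=tp(-20,34)
ctrl.move_l(P(n,200),vel=250); print(ctrl.move_l(P(n),vel=100,threshold=15))
for th in [-20,-29,-37.5]:
    print(ctrl.move_l(P(tp(th,19)),vel=40,threshold=20),sensors.read_state()['force'])
n=tp(th,34); ctrl.move_l(P(n),vel=80); ctrl.move_l(P(n,200),vel=200)
look('w3')
E
```

```text
False
False [-0.37057438 -0.48795097 -0.68704888]
False [0.27956717 1.62577637 1.04116088]
False [ 0.84901229  1.68545724 -1.18983789]
13.2667 [665.25191568 -30.36259191 249.98281619]
```

View pics/w3z.png

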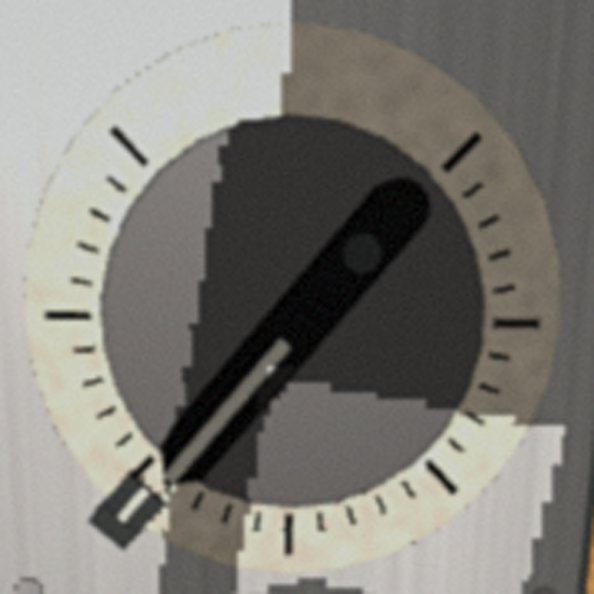

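The index line runs from (284,345) to (170,478), and the clip's line is at about (131,507).

```bash
python3 - <<'E'
from w import *
bearing('w3.npz',(284,345),(170,478))
# subpixel: white index pixels & clip line direction in rectified coords
f=np.load('w3.npz');p=f['p'].astype(int);pose=(f['pos'],f['rot'])
g=p.sum(2)
fit={}
for name,(x0,y0,x1,y1),z,thr in [('index',(240,138,278,182),133.5,None),('clip',(222,180,236,200),102,None)]:
    sub=g[y0:y1,x0:x1]
    if name=='clip': print(sub//3)
c=p[165:210,210:255].astype(np.uint8)[:,:,::-1]
cv2.imwrite('pics/w3c.png',cv2.resize(c,None,fx=13,fy=13,interpolation=cv2.INTER_NEAREST))
E
```

```text
line [611.50830163 -30.93086323] [640.79390772 -56.45327952] bearing -41.07216227214094 from C -41.33805640528536 41.41295688834527 marker -41.709544586765375
[[197 196 199 193 162 107  67  55  46  46  72 119 184 198]
 [199 198 199 185 127  71  58  56  59  48  52  95 166 189]
 [202 202 187 133  79  57  60  59  57  57  72  97 107 135]
 [201 191 149  87  55  53  56  56  60  84 140 173 133 104]
 [186 141  90  61  57  55  54  58  83 143 190 206 176 103]
 [141  88  59  55  58  58  55  79 140 189 209 195 143  79]
 [ 81  63  54  53  56  55  70 126 185 205 195 145  86  64]
 [ 54  54  57  56  53  65 115 181 206 198 157  97  62  58]
 [ 46  53  58  58  60  96 163 200 199 155  99  62  59  60]
 [ 51  52  53  55  93 159 195 198 158 101  63  58  58  60]
 [ 58  51  50  78 144 193 203 172 110  65  59  58  60  58]
 [ 60  56  60  99 175 202 178 116  73  59  58  57  55  60]
 [ 58  59  60  81 147 179 136  76  55  57  59  57  71  98]
 [ 59  59  57  60  81  98  75  59  54  59  59  69 126 174]
 [ 59  59  59  60  59  55  49  47  55  55  61 101 164 201]
 [ 56  57  57  60  60  59  57  55  52  54  78 134 165 193]
 [ 63  54  56  61  58  61  61  58  55  66 114 164 179 186]
 [109  71  58  56  59  58  57  53  71 123 167 184 183 185]
 [167 127  80  59  57  58  58  71 111 167 182 183 186 184]
 [184 176 136  87  58  48  73 124 166 183 186 182 185 185]]
```

View pics/w3c.png

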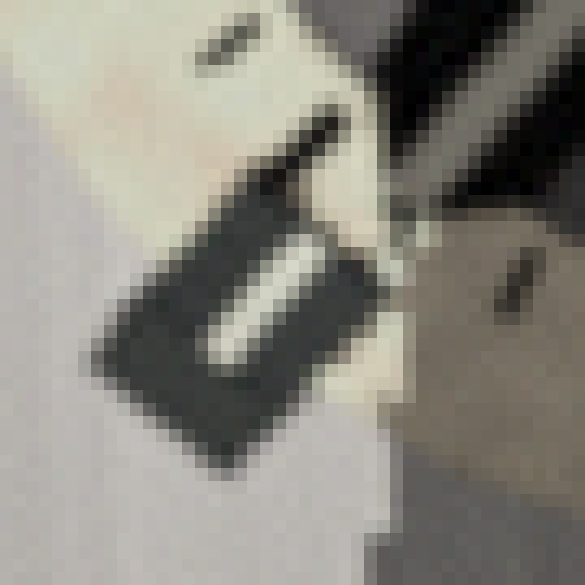

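The index is at -41.2° and the clip at -41.7°, so the dial is lined up to about 0.5° (tolerance 4.6°). Next I'll locate the start button.

```bash
python3 - <<'E'
from w import *
ctrl.move_l([545,-40,220],vel=250)
s=sensors.read_state();p,d=optics.grab_frame('wrist');pose=(s['eef_pos'],s['eef_rot'])
np.savez('w4.npz',p=p,d=d,pos=pose[0],rot=pose[1])
im=p[:,:,::-1].copy()
q=proj(cp,[474,-64.2,106.5],pose);print(q,s['t'])
g=cv2.medianBlur(cv2.cvtColor(p,cv2.COLOR_RGB2GRAY),3)
x,y=q.astype(int);r=45
cc=cv2.HoughCircles(g[max(0,y-r):y+r,x-r:x+r],cv2.HOUGH_GRADIENT,1,30,param1=80,param2=12,minRadius=10,maxRadius=26)
print(cc)
if cc is not None:
  for a in cc[0]:
    uv=(a[0]+x-r,a[1]+max(0,y-r)); w=ray_plane(cp,uv,106.5,pose); print(uv,w,'r mm',np.linalg.norm(ray_plane(cp,(uv[0]+a[2],uv[1]),106.5,pose)-w))
    cv2.circle(im,(int(uv[0]),int(uv[1])),int(a[2]),(0,255,0),1)
cv2.drawMarker(im,(x,y),(0,0,255),0,8)
cv2.imwrite('pics/w4.png',im)
E
```

```text
[240.91174127 113.68975217] 13.9667
[[[45.5 39.5 24.3]]]
(np.float64(240.5), np.float64(107.5)) [469.95444044 -64.34266685 106.5       ] r mm 16.509567062166408
```

View pics/w4.png

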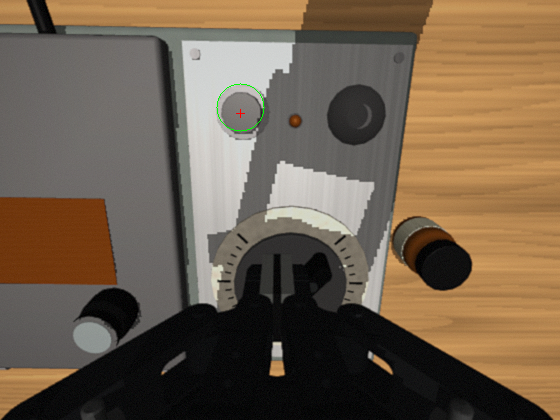

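The predicted button point, px (241,114), falls on the visible grey cap. The Hough circle caught the collar around it but agrees to within 4 mm. I'll press with the shut fingertips.

```bash
python3 - <<'E'
from w import *
b=[473,-64]
ctrl.move_l([*b,150],vel=200)
f0=sensors.read_state()['force']
print(ctrl.move_l([*b,134],vel=60,threshold=15))
for z in [131,130,129,128,127,126.5,126,125.5,125]:
    hit=ctrl.move_l([*b,z],vel=25,threshold=20); s=sensors.read_state()
    f=s['force']-f0; print(z,hit,np.round(s['eef_pos'],1),np.round(f,1),round(s['t'],2))
    if f[2]>9 or hit: break
ctrl.hold(0.3); s=sensors.read_state();print(s['eef_pos'],s['force']-f0)
E
```

```text
False
131 False [473.6 -64.1 131.5] [-0.3  0.6  3.4] 15.37
130 False [473.6 -64.1 130.5] [ 1.4 -0.1  3.7] 15.62
129 False [473.6 -64.1 129.4] [2.  0.8 4.2] 15.87
128 False [473.6 -64.1 128.3] [ 3.5 -0.2  4.5] 16.12
127 False [473.6 -64.1 127.3] [3.7 0.  5.1] 16.37
126.5 False [473.6 -64.1 126.8] [ 4.2 -0.   5.7] 16.62
126 False [473.6 -64.1 126.5] [3.1 0.  7.9] 16.87
125.5 False [473.6 -64.1 126.5] [2.  0.2 9.6] 17.12
[473.55007504 -64.13462601 126.46388936] [2.372501   1.01080369 9.42212646]
```

The force ramped from about 3 to 5 N, then went hard at tip z = 101.5. That is exactly the 5 mm bottom stop. I'll release and check.

```bash
python3 - <<'E'
from w import *
ctrl.move_l([473,-64,150],vel=80);ctrl.move_l([473,-64,250],vel=200)
look('w5');print(sensors.read_state()['force'])
p,d=optics.grab_frame('top');cv2.imwrite('pics/top5.png',p[:,:,::-1])
o=np.load('top0.npz');print([ (np.abs(p.astype(int)-o['p'])[100:280,90:510].max(2)>60).sum()])
E
```

```text
19.4583 [663.77672383 -29.93343193 248.37166588]
[-0.78584142  0.0250659   0.24293545]
[np.int64(10199)]
```

View pics/w5z.png

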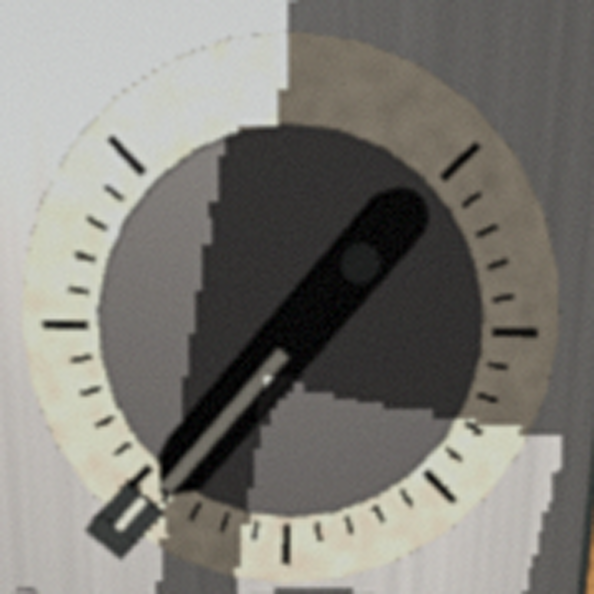

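View pics/top5.png

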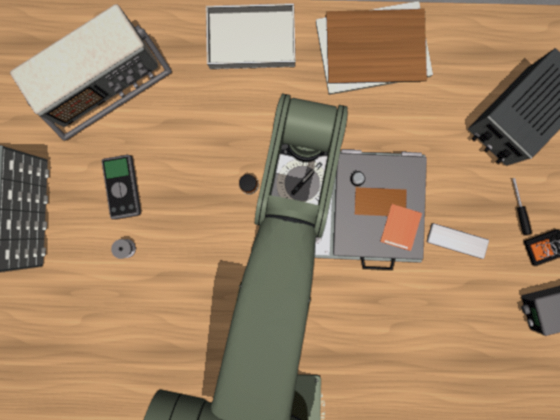

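The dial is still lined up with the clip: the index runs from (284,353) to (167,490), with the clip at (128,515). The small shift in the whole image comes from the arm settling. In the top view the jar, reel, meter, loupe, board and hub are where they were. The arm is clear of everything, so I'm handing in.

```bash
python3 - <<'E'
from plant import ctrl
ctrl.hold(0.3); ctrl.finish_job()
E
```

```text
the job is handed in; nothing more can be done
```

I set the dial, pressed the start button and let it up, and handed the job in at about 20 s of the 51 s allowed. No verdict is reported.

- **Dial:** I pushed the bar clockwise about 153° with the shut fingertips against its side, in two steps with a look in between. The index measured -41.2° against -41.7° for the clip, a gap of about 0.5° (tolerance 4.6°).
- **Start button:** I pressed it only after that check. Force rose from about 3 to 5 N over the travel, then went hard at 9–10 N with the tip 5 mm down. I then retracted fully; wrist force returned to about zero, but I took no close picture of the button back up.
- **Last pictures:** the index was still on the clip's line by eye. The unit, clip and bystanders showed no visible shift, and the stop button was never approached.
- **Checks that disagreed:**
    - The circle fit on the start button caught its collar, about 4 mm off, so I used the position worked out from the dial instead; it fell on the visible cap.
    - The before/after top-view difference was no use because the arm covered part of the unit, so I compared those pictures by eye.

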